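# Start the tortilla press's fixing screw square

### The job

The tortilla press is to be fixed to the table: take the flat-bladed driver out of its wooden block, stand it upright and square in the fixing screw down inside the press's lug until the blade has dropped fully into the screw's slot, then turn the screw about a quarter turn clockwise. Go gently: never bear on the press or the screw with more than about 2 kg, and do not turn the screw with the driver leaning. Then stand the driver back in its block as it was, and leave the jar, the mortar and the saucers where they are.

Things in the scene. Friction and masses are not known exactly. Their poses are not given: they have to be found in the camera images.
- driver: Stout screwdriver, 126 mm long, 0.22 kg, standing blade down in the wooden block, collar resting on the block. Origin: centre of the blade's lower edge; z up the shaft. From the origin up: flat blade 0-6 mm (18 mm wide along x, 3 thick along y), round 18 mm shank 6-50 mm, round 42 mm collar 50-56 mm, square wooden handle 30 x 30 mm (flats square to x and y) 56-126 mm.
- driver_grip (a point): Point on the driver's axis, 95 mm above the blade's edge, the height to grip the square handle from above; axes as the driver's.
- stand_mouth (a point): Centre of the hole at the top face of the wooden block the driver stands in. Block 72 x 72 mm, 62 mm high, fixed; z up. Round hole of 26 mm diameter right through to the table, so the driver's blade hangs 12 mm above the table when its collar rests on the block.
- press: Aluminium tortilla press, fixed, about 70 mm high: two round plates of 170 mm diameter centred 150 mm along +x from the origin, a lever lying over them. Origin: on the table under the screw hole of the square fixing lug (56 x 56 mm, 31 mm high with its mouth). z up.
- lug_mouth (a point): Centre of the flared round mouth on top of the lug, 31 mm above the table, axes as the press's. The flare is 30 mm wide at this height and narrows in 7 mm to a straight round hole of 20.5 mm diameter. The screw sits down in it, its flat 20 mm head face 15 mm below this point.
- slot (a point): Point on the screw's axis at its head face as it starts, fixed to the press, axes as the press's (it does not turn with the screw). A straight slot 5 mm wide, 5 mm deep runs across the whole head, on average along x but up to 1 rad (57 degrees) either way: its angle is not measured and must be seen or felt (turned to within about 0.1 rad, the blade drops in 5 mm). The head is hard, it does not spring.
- screw (a joint): Turn of the screw from where it starts (0 rad), positive clockwise seen from above. It resists with about 0.06 N m and stays where it is left; it sinks 1.6 mm per rad (10 mm per turn), up to 2.5 mm in the turn wanted, so the driver has to follow it down. It has free travel to 2.6 rad.
- jar: Closed glass jar with a steel screw lid, 84 mm diameter, 130 mm high, origin at its underside's centre. Leave alone.
- mortar: Wooden mortar, 104 mm diameter, 85 mm high, origin at its underside's centre. Leave alone.
- saucers: Two stacked white saucers, 134 mm diameter, 26 mm high together, origin at the underside's centre. Leave alone.

How it is judged:
By the outcome, as a careful person would: the job done as asked, in the order asked, and still so for the second after the job is handed in, with the robot touching nothing.
It also fails if it takes over 72 s, if anything falls off the work surface, if the arm or the gripper's body presses on something with over 40 N, if the wrist force passes 120 N, or if a joint passes its speed limit or range.

### The arm

A 6-joint arm with a two-finger parallel gripper is mounted at the origin on the work surface. World frame = base frame: x ahead of the robot, y to its left, z up, the work surface at z = 0. Lengths are in mm, angles in degrees, forces in N, time in s.
With the tool pointing down it reaches from about 275 to 850 mm from the base axis. Payload 5.2 kg.
Tool frame: the origin (TCP) lies midway between the tips of the shut fingers; the grasp point (between the pads) lies 19 mm behind it (r.pinch_z is the distance from the TCP to the grasp point, in mm); z points along the fingers, y is the line along which they close (so a half turn about z gives the same grasp; the last joint's range is limited). The gripper opens to 85 mm and grips with 20 to 120 N. Pads are 22 mm wide; open, the fingers measure 114 mm over their backs; the gripper's body (76 mm by 85 mm) begins 54 mm behind the grasp point. The pads swing forward as they close: fully open they stand 13 mm farther back than shut.
Start: joints at [-79.572, 14.817, 87.949, -0, 77.235, -11.62], TCP at [206.476, -509.777, 231.31] pointing down, gripper open.
Joint ranges: [-179.93, 179.93], [-52.35, 119.4], [10.71, 147.94], [-69.91, 249.91], [12.55, 155.21], [-178.61, 178.61]. Speed limits (degrees/s): [147.25, 147.25, 180, 180, 180, 180].

### API

Orientations are given as a 3x3 rotation matrix whose columns are the frame's x, y, z axes.
In Python, from plant import r, imaging gives the robot as it stands. The module is installed in compiled form; this text tells all that it offers.
- The arm moves only by the shell command python3 -m jog 'ROWS'. ROWS is a JSON object of lists of equal length, an entry for each row: "claw": the closure, from 0 (fully open) to 1 (shut); "linear": the shift along the tool's x, y, z in m, a list of three; "twist": the turn, a rotation vector about the tool's x, y, z in degrees, a list of three. A call has 1 to 5 rows; each row is the pose to reach, as a shift and turn from the pose commanded when the call began, along the tool's axes at that moment; what a row does not reach only later rows make up. A row lasts 1/12 s, in which the tool goes at most 41.7 mm and 7.16 degrees, less where a joint would pass 70% of its speed; a pose out of reach is approached as far as the arm can. A call with a gripper value outside its range is refused whole. The fingers move at their own pace and stop on an object; the grip force is fixed at half the most. Time passes only in rows, so rows that repeat a pose let the fingers close. It gives the time, the measured TCP pose, the force, the opening and the grip force at its end, in the units of the state.
- r.get_state(): the state, without advancing time (a new reading comes with each control period).
- imaging.grab_frame(name): name is "side" or "top"; returns the picture (480x640x3 uint8, red, green, blue); there is no depth.
- imaging.camera_model(name): a dict with "fx", "fy", "cx", "cy" (pixels), "cam_to_world" (4x4, takes a point from camera to world coordinates). Camera axes: x right, y up, looking along -z (the intrinsics and any distortion apply to the point x, -y, -z); pixel columns grow to the right and rows downward; lengths in mm; the calibration is good to about 2 mm. A picture is of the moment at which its call begins. camera_model takes no time and is no camera call.
- r.hand_in(): hands the job in; it is judged then, once.
The state is a dict: "clock": time; "joint_positions": joint angles; "dq": joint speeds; "tau": joint torques, N m; "eef_pos": TCP position; "eef_rot": TCP orientation; "contact_force": force on the tool from outside, world axes, zero at the start; "wrist_torque": the same for the moment, N m; "gripper_width": finger opening in mm; "gripper_force": force on a finger pad.
Only numpy, scipy, OpenCV 4.12 (cv2) and the standard library are available. Lean on these libraries where they do the work, as an engineer would, in place of code of your own. Each camera call takes 0.05 s, during which the arm holds its last target. There are 200 camera calls.

## Working session

There is one attempt and no reset: what is moved stays moved. The work goes in short steps, Python scripts to look and compute and a shell command to move; the robot and the scene stay as the last step left them, time stands still between calls to the robot, and variables do not carry over. Pictures are saved under pics/ and viewed, at most 10 in all, crops included, and the job is handed in when it is done.

```bash
mkdir -p pics; cat > h.py <<'E'
import numpy as np, cv2
from plant import r, imaging
def ray(cam,u,v):
    m=imaging.camera_model(cam); T=np.array(m["cam_to_world"])
    d=T[:3,:3]@np.array([(u-m["cx"])/m["fx"],-(v-m["cy"])/m["fy"],-1.0])
    return T[:3,3],d/np.linalg.norm(d)
def onplane(cam,u,v,z):
    o,d=ray(cam,u,v); return o+d*(z-o[2])/d[2]
def tri(c1,p1,c2,p2):
    o1,d1=ray(c1,*p1); o2,d2=ray(c2,*p2)
    s,t=np.linalg.lstsq(np.c_[d1,-d2],o2-o1,rcond=None)[0]
    a,b=o1+s*d1,o2+t*d2; return (a+b)/2,np.linalg.norm(a-b)
def proj(cam,P):
    m=imaging.camera_model(cam); T=np.array(m["cam_to_world"])
    p=T[:3,:3].T@(np.asarray(P,float)-T[:3,3]); return m["cx"]+m["fx"]*p[0]/-p[2], m["cy"]-m["fy"]*p[1]/-p[2]
def save(cam,name):
    im=imaging.grab_frame(cam); cv2.imwrite("pics/%s.png"%name,im[:,:,::-1]); return im
E
python3 - <<'E'
from h import *
for c in("side","top"):
    save(c,c+"0"); m=imaging.camera_model(c); print({k:(np.round(v,3).tolist()) if k=="cam_to_world" else v for k,v in m.items()})
print(r.get_state(),r.pinch_z)
E
```

```text
{'fx': 511.23136911373575, 'fy': 511.23136911373575, 'cx': 313.601924328757, 'cy': 241.84854541400915, 'cam_to_world': [[-0.91, 0.211, -0.358, 149.749], [-0.415, -0.427, 0.803, 784.119], [0.017, 0.879, 0.476, 566.627], [0.0, 0.0, 0.0, 1.0]]}
{'fx': 524.0044776127883, 'fy': 524.0044776127883, 'cx': 313.60838832364976, 'cy': 241.80343293218954, 'cam_to_world': [[0.009, 0.996, -0.093, 410.695], [-1.0, 0.01, 0.014, 0.721], [0.015, 0.093, 0.996, 1091.344], [0.0, 0.0, 0.0, 1.0]]}
{'clock': 0.1, 'joint_positions': array([-7.95726963e+01,  1.48550787e+01,  8.80041601e+01,  2.01881239e-03,
        7.72348069e+01, -1.16185085e+01]), 'dq': array([-0.06718997, -0.02674154, -0.09705742, -0.09267053, -0.02648475,
        0.12793135]), 'tau': array([ 2.47382639e-03, -4.46971786e+01, -2.91247344e+01, -1.34164911e-04,
        6.22533553e-03,  4.50363996e-05]), 'eef_pos': array([ 206.39809949, -509.30125988,  230.56240469]), 'eef_rot': array([[ 9.26887014e-01,  3.75340371e-01, -2.63277819e-04],
       [ 3.75340287e-01, -9.26885669e-01,  1.62051733e-03],
       [ 3.64217138e-04, -1.60085524e-03, -9.99998652e-01]]), 'contact_force': array([ 0.470109  ,  0.52908587, -0.11237201]), 'wrist_torque': array([-0.03747884,  0.01918879, -0.05589886]), 'gripper_force': 0.0, 'gripper_width': 85.21633445657334} 18.700000000000003
```

View pics/side0.png

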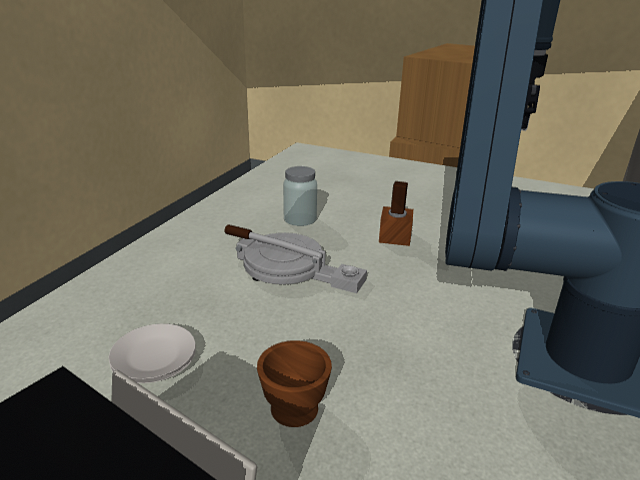

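View pics/top0.png

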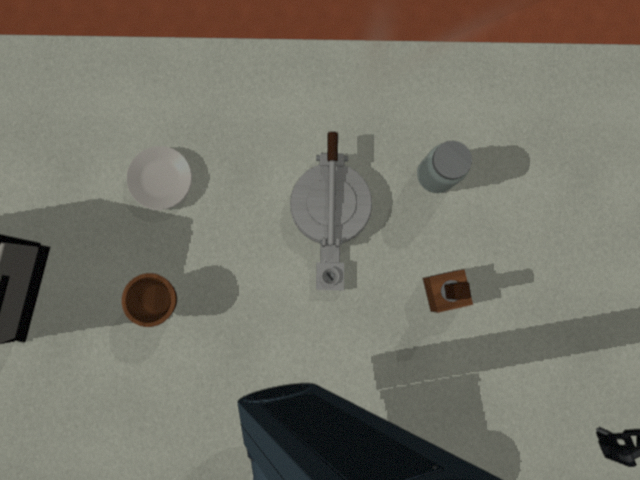

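Side view: the driver's handle top is near (400,183), its block near (396,225) and the lug mouth near (349,271). Top view: the handle is near (457,290), the block near (448,291) and the lug mouth near (331,275). I'll enlarge both spots in both views.

```bash
python3 - <<'E'
import cv2,numpy as np
t=cv2.imread("pics/top0.png"); s=cv2.imread("pics/side0.png")
def c(im,x,y,w,h): return cv2.resize(im[y:y+h,x:x+w],(400,300),interpolation=cv2.INTER_CUBIC)
cv2.imwrite("pics/m0.png",np.vstack([np.hstack([c(t,311,260,40,30),c(t,408,260,80,60)]),np.hstack([c(s,324,258,48,36),c(s,352,180,90,68)])]))
E
```

```text
(no output)
```

View pics/m0.png

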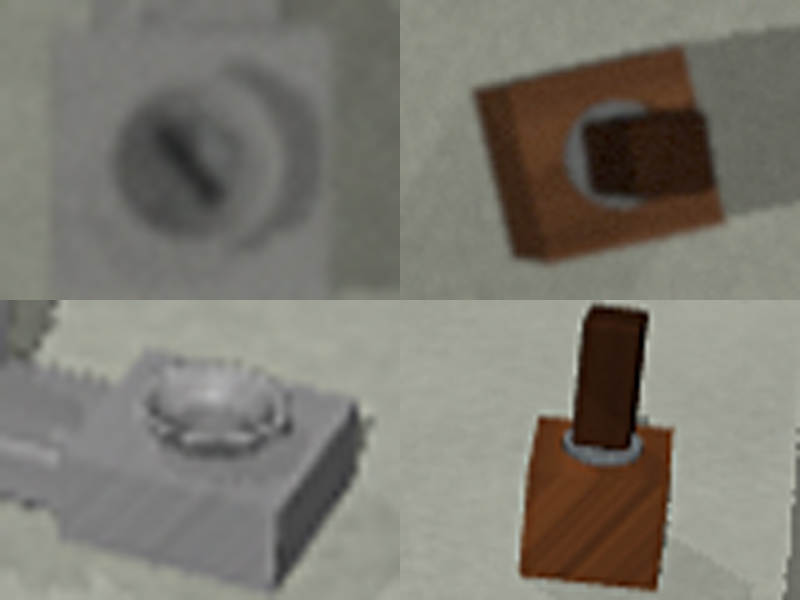

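```bash
python3 - <<'E'
from h import *
q=lambda x,y:(311+(x+.5)/10-.5,260+(y+.5)/10-.5)      # top lug crop
d=lambda x,y:(408+(x-400+.5)/5-.5,260+(y+.5)/5-.5)    # top driver crop
sl=lambda x,y:(324+(x+.5)*.12-.5,258+(y-300+.5)*.12-.5)
sd=lambda x,y:(352+(x-400+.5)*.225-.5,180+(y-300+.5)*.2267-.5)
f=lambda p:np.round(p,1)
print("mouth tri",tri("top",q(193,158),"side",sl(217,408)))
print("collar tri",tri("top",d(618,155),"side",sd(602,445)))
print("collar plane68", f(onplane("top",*d(618,155),68)),f(onplane("side",*sd(602,445),68)))
print("handle corner tri",tri("top",d(703,110),"side",sd(583,318)),tri("top",d(716,190),"side",sd(593,307)))
print("block top corners z62",[f(onplane("top",*d(*p),62)) for p in((513,85),(685,47),(722,220),(549,262))])
print("mouth z31",f(onplane("top",*q(193,158),31)),f(onplane("side",*sl(217,408),31)))
a,b=onplane("top",*q(157,122),16),onplane("top",*q(220,200),16)
print("slot",f(a),f(b),f((a+b)/2),np.degrees(np.arctan2(*(a-b)[1::-1])))
# lug corners top
L=[onplane("top",*q(*p),28) for p in((52,30),(330,30),(330,290),(52,290))]; print("lug",[f(p) for p in L],f(sum(L)/4))
im=cv2.imread("pics/top0.png"); hsv=cv2.cvtColor(im,cv2.COLOR_BGR2HSV)
m=((hsv[...,2]<75)&(im[...,2]>im[...,0]+8)).astype(np.uint8)[260:320,408:488]
c=max(cv2.findContours(m,cv2.RETR_EXTERNAL,cv2.CHAIN_APPROX_NONE)[0],key=cv2.contourArea); print(cv2.minAreaRect(c))
for cam,P in(("top",(556,-5,31)),):pass
# handle top edge at z138
A,B=onplane("top",*d(703,110),138),onplane("top",*d(716,190),138);print(f(A),f(B),"edge ang",np.degrees(np.arctan2(*(A-B)[1::-1])))
E
```

```text
mouth tri (array([440.99398588, -48.04596112,  26.96463449]), np.float64(2.637501267988884))
collar tri (array([ 413.59312276, -284.57710351,   62.15054866]), np.float64(0.0872548390811889))
collar plane68 [ 413.5 -283.    68. ] [ 410.6 -272.2   68. ]
handle corner tri (array([ 432.02640703, -298.10131344,  125.89702231]), np.float64(3.81979249984221)) (array([ 414.24204532, -295.11142061,  136.73725756]), np.float64(27.803599330550437))
block top corners z62 [array([ 440.6, -243.6,   62. ]), array([ 456.2, -311.8,   62. ]), array([ 388.5, -325.2,   62. ]), array([ 371.6, -256.9,   62. ])]
mouth z31 [442.1 -47.4  31. ] [437.6 -42.2  31. ]
slot [449.9 -40.7  16. ] [434.  -53.7  16. ] [442.  -47.2  16. ] 39.41680613340243
lug [array([467.9, -18.8,  28. ]), array([468.4, -75.3,  28. ]), array([415.8, -75.5,  28. ]), array([415.3, -19.2,  28. ])] [441.9 -47.2  28. ]
((49.43243408203125, 30.59459114074707), (19.070281982421875, 24.988645553588867), 80.53767395019531)
[ 430.  -294.9  138. ] [ 401.  -299.1  138. ] edge ang 8.26581704353588
```

```bash
python3 -m jog '{"claw":[0,0,0,0,0],"linear":[[0.02,-0.01,0],[0.05,-0.024,0],[0.085,-0.041,0],[0.12,-0.057,0],[0.155,-0.074,0]],"twist":[[0,0,0],[0,0,0],[0,0,0],[0,0,0],[0,0,0]]}'
python3 -m jog '{"claw":[0,0,0,0,0],"linear":[[0.035,-0.017,0],[0.07,-0.033,0],[0.1,-0.048,0],[0.115,-0.055,0],[0.1217,-0.058,0]],"twist":[[0,0,3],[0,0,7],[0,0,10],[0,0,12],[0,0,12.5]]}'
python3 -m jog '{"claw":[0,0,0],"linear":[[0,0,0],[0,0,0.0],[0,0,0.0]],"twist":[[0,0,0],[0,0,0],[0,0,0]]}'
python3 - <<'E'
from h import *
s=save("side","side1");t=save("top","top1")
a=cv2.resize(s[60:260,300:500],(400,400));b=cv2.resize(t[200:350,360:510],(400,400))
cv2.imwrite("pics/m1.png",np.hstack([a,b])[:,:,::-1]);st=r.get_state();print(st["eef_pos"],st["eef_rot"],st["joint_positions"])
E
```

```text
clock: 0.52
eef_pos: [322.9, -381.6, 230.9]
eef_rot: [[0.927, 0.374, -0.0], [0.374, -0.927, 0.001], [0.0, -0.001, -1.0]]
contact_force: [0.7, 0.3, -0.4]
gripper_width: 85.2
gripper_force: 0.0
clock: 0.93
eef_pos: [414.7, -281.1, 231.0]
eef_rot: [[0.986, 0.168, -0.0], [0.168, -0.986, 0.001], [0.0, -0.001, -1.0]]
contact_force: [-0.7, -0.2, 0.5]
gripper_width: 85.3
gripper_force: 0.0
clock: 1.18
eef_pos: [412.6, -284.5, 231.1]
eef_rot: [[0.986, 0.166, -0.001], [0.166, -0.986, -0.0], [-0.001, 0.0, -1.0]]
contact_force: [0.1, -0.4, 0.2]
gripper_width: 85.7
gripper_force: 0.0
[ 412.59022474 -284.69625446  231.17846197] [[ 9.86394106e-01  1.64397406e-01 -4.01409202e-04]
 [ 1.64397396e-01 -9.86394187e-01 -5.79531500e-05]
 [-4.05475051e-04 -8.82598215e-06 -9.99999918e-01]] [-4.73623897e+01  9.79457662e+00  9.44191148e+01 -1.97726584e-02
  7.57994453e+01  3.31802326e+01]
```

View pics/m1.png

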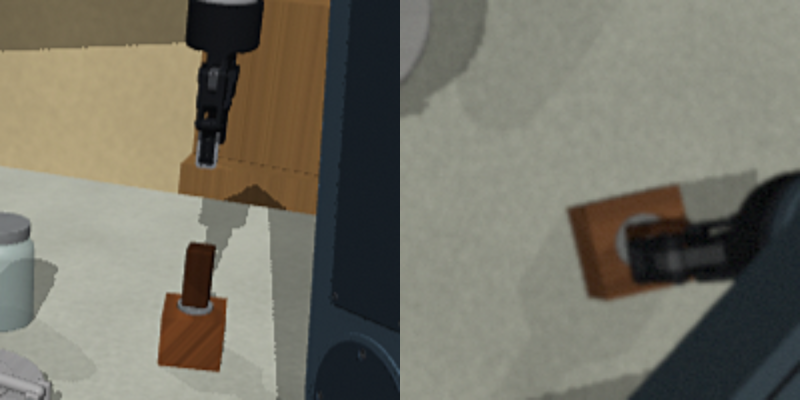

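Left panel: the gripper tips, at (207,165), hang above the handle top at (200,245), which is side pixel (400,183). The right panel shows the gripper over the block. I'll check the projected axis against the measured handle before going down.

```bash
python3 - <<'E'
from h import *
im=cv2.imread("pics/side1.png")[:,:,:].astype(int)
for P in((413,-284,138),(413,-284,68),(413,-284,107)):print(P,proj("side",P))
m=((im.max(2)<80)&(im[...,2]>im[...,0]+12)).astype(np.uint8)
for v in range(183,212,4):
    u=np.where(m[v,380:420])[0]+380; print(v,u.min() if len(u) else 0,u.max() if len(u) else 0)
im=cv2.imread("pics/top0.png").astype(int)
for P in((413,-284,138),(413,-284,68)):print(P,proj("top",P))
m=((im.max(2)<70)&(im[...,2]>im[...,0]+6)).astype(np.uint8)
for v in range(280,304,2):
    u=np.where(m[v,430:480])[0]+430; print(v,u.min() if len(u) else 0,u.max() if len(u) else 0)
E
```

```text
(413, -284, 138) (np.float64(400.43418386570096), np.float64(182.23087974088958))
(413, -284, 68) (np.float64(397.49555886607266), np.float64(210.34926906202486))
(413, -284, 107) (np.float64(399.11216072125023), np.float64(194.8807283850409))
183 394 407
187 393 405
191 393 406
195 392 404
199 392 404
203 391 405
207 391 403
211 391 403
(413, -284, 138) (np.float64(462.39465924443175), np.float64(290.88952254844696))
(413, -284, 68) (np.float64(451.73076238147314), np.float64(290.8800121746128))
280 0 0
282 456 467
284 445 468
286 444 469
288 430 469
290 430 469
292 430 470
294 430 470
296 430 470
298 430 468
300 430 456
302 430 434
```

```bash
Z='[[0,0,0],[0,0,0],[0,0,0],[0,0,0],[0,0,0]]'; python3 -m jog '{"claw":[0,0,0,0,0],"linear":[[0.0005,0,0.025],[0.0005,0,0.055],[0.0005,0,0.085],[0.0005,0,0.11],[0.0005,0,0.128]],"twist":[[0,0,0],[0,0,0],[0,0,0],[0,0,0],[0,0,0]]}'
python3 -m jog '{"claw":[0,0,0,0.3,0.5],"linear":[[0,0,0.01],[0,0,0.014],[0,0,0.014],[0,0,0.014],[0,0,0.014]],"twist":[[0,0,0],[0,0,0],[0,0,0],[0,0,0],[0,0,0]]}'
python3 -m jog '{"claw":[0.6,0.7,0.8,1,1],"linear":[[0,0,0],[0,0,0],[0,0,0],[0,0,0],[0,0,0]],"twist":[[0,0,0],[0,0,0],[0,0,0],[0,0,0],[0,0,0]]}'
python3 -m jog '{"claw":[1,1,1,1,1],"linear":[[0,0,0],[0,0,0],[0,0,0],[0,0,0],[0,0,0]],"twist":[[0,0,0],[0,0,0],[0,0,0],[0,0,0],[0,0,0]]}'
python3 -c "
from h import *
print(r.get_state())"
```

```text
clock: 1.7
eef_pos: [412.3, -283.6, 101.0]
eef_rot: [[0.986, 0.164, -0.002], [0.164, -0.986, 0.002], [-0.002, -0.002, -1.0]]
contact_force: [-0.8, -0.0, -0.7]
gripper_width: 85.4
gripper_force: 0.0
clock: 2.12
eef_pos: [414.6, -284.4, 90.6]
eef_rot: [[0.986, 0.166, 0.002], [0.166, -0.986, -0.002], [0.001, 0.002, -1.0]]
contact_force: [0.8, -0.4, 0.4]
gripper_width: 63.7
gripper_force: 0.0
clock: 2.53
eef_pos: [414.4, -283.9, 90.3]
eef_rot: [[0.986, 0.166, 0.001], [0.166, -0.986, -0.001], [0.001, 0.002, -1.0]]
contact_force: [0.4, 0.0, 5.4]
gripper_width: 29.4
gripper_force: 58.9
clock: 2.95
eef_pos: [414.4, -283.9, 90.3]
eef_rot: [[0.986, 0.166, 0.001], [0.166, -0.986, -0.001], [0.001, 0.001, -1.0]]
contact_force: [0.0, 0.7, 6.2]
gripper_width: 29.1
gripper_force: 58.9
{'clock': 2.95, 'joint_positions': array([-4.71638159e+01,  1.82152477e+01,  1.05213582e+02,  6.14878401e-04,
        5.64699043e+01,  3.32827268e+01]), 'dq': array([ 0.13688764, -0.00282241, -0.0486012 ,  0.04424872,  0.06989916,
        0.00273728]), 'tau': array([ 1.09574097e-02, -3.95176649e+01, -2.18256587e+01,  1.17071674e-02,
       -3.15303393e-01,  1.72383650e-03]), 'eef_pos': array([ 414.37286991, -283.94679773,   90.25139301]), 'eef_rot': array([[ 9.86131574e-01,  1.65961016e-01,  1.20823820e-03],
       [ 1.65962536e-01, -9.86131215e-01, -1.28996928e-03],
       [ 9.77396794e-04,  1.47260172e-03, -9.99998438e-01]]), 'contact_force': array([4.57336260e-03, 6.81314631e-01, 6.19073857e+00]), 'wrist_torque': array([ 0.18036909,  0.12527286, -0.0021269 ]), 'gripper_force': 58.87905299663544, 'gripper_width': 29.123193539464136}
```

```bash
python3 -m jog '{"claw":[1,1,1,1,1],"linear":[[0,0,-0.006],[0,0,-0.02],[0,0,-0.04],[0,0,-0.06],[0,0,-0.075]],"twist":[[0,0,0],[0,0,0],[0,0,0],[0,0,0],[0,0,0]]}'
python3 -m jog '{"claw":[1,1,1,1],"linear":[[0,0,-0.015],[0,0,-0.02],[0,0,-0.02],[0,0,-0.02]],"twist":[[0,0,0],[0,0,0],[0,0,0],[0,0,0]]}'
python3 - <<'E'
from h import *
s=save("side","side2");t=save("top","top2")
a=cv2.resize(s[140:220,360:440],(400,400),interpolation=cv2.INTER_CUBIC);b=cv2.resize(t[250:330,420:500],(400,400))
cv2.imwrite("pics/m2.png",np.hstack([a,b])[:,:,::-1]);st=r.get_state();print(st["eef_pos"],st["contact_force"],st["wrist_torque"])
E
```

```text
clock: 3.37
eef_pos: [413.8, -283.3, 165.6]
eef_rot: [[0.986, 0.166, 0.0], [0.166, -0.986, 0.0], [0.0, -0.0, -1.0]]
contact_force: [1.1, -1.0, -2.8]
gripper_width: 29.4
gripper_force: 58.9
clock: 3.7
eef_pos: [413.6, -283.1, 183.8]
eef_rot: [[0.986, 0.166, -0.0], [0.166, -0.986, 0.001], [-0.0, -0.001, -1.0]]
contact_force: [1.3, 0.8, -2.6]
gripper_width: 29.4
gripper_force: 59.1
[ 413.28278834 -282.82256587  183.04998983] [ 0.64384076 -0.45128922 -2.5531351 ] [-0.02165899  0.02753011 -0.00773846]
```

View pics/m2.png

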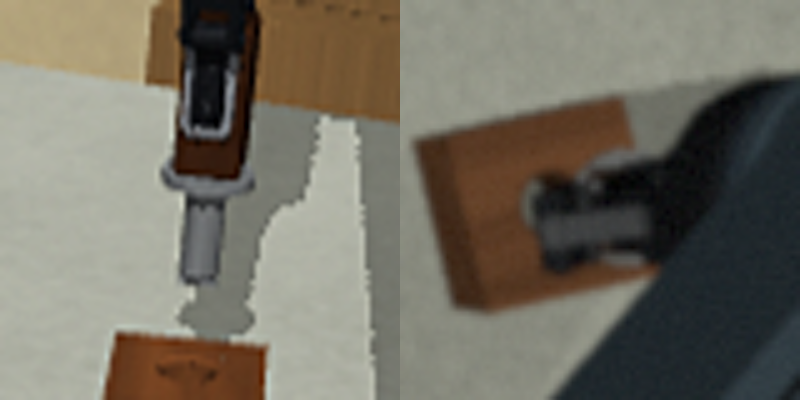

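Left panel: the wide face of the blade, at (198,280), is about as wide as the shank, so the blade lies along tool x. Now I'll check for lean in the side image.

```bash
python3 - <<'E'
from h import *
im=cv2.imread("pics/side2.png"); 
g=cv2.resize(im[140:220,360:440],None,fx=5,fy=5,interpolation=cv2.INTER_CUBIC).astype(int)
st=r.get_state(); p=st["eef_pos"]
for h in(0,6,28,50): print(h,np.round(proj("side",(p[0],p[1],p[2]-78.25+h)),2))
pts=[]
for y in list(range(200,284,6)):
    row=g[y,150:260].mean(1); 
    d=np.abs(g[y,150:260]-np.array([120,115,115])).sum(1)
    gr=np.gradient(cv2.GaussianBlur(row.reshape(1,-1).astype(np.float32),(9,1),0)[0])
    l=150+np.argmin(gr[:60]);
    seg=g[y,150:260]; sat=seg.max(1)-seg.min(1)
    print(y/5+140, l/5+360, row[::6].astype(int))
E
```

```text
0 [398.76 195.93]
6 [399.01 193.51]
28 [399.94 184.53]
50 [400.9  175.39]
180.0 397.0 [172 172 172 174 176 203  78  38  53  61  57  61  58 107 121 118 117 120
 117]
181.2 397.0 [171 173 173 170 171 198  76  67  80  59  91  57  43 126 119 116 117 116
 116]
182.4 396.8 [170 172 172 170 172 178  84  93 111 104 115  92  72 125 119 116 118 118
 118]
183.6 396.8 [172 171 169 169 174 165  87  94 112 116 106 101  77 123 119 116 116 117
 118]
184.8 396.6 [174 171 170 170 176 162  87  96 112 112 105  98  72 123 118 117 115 116
 116]
186.0 396.2 [173 172 171 170 179 149  83  99 113 112 104  95  79 122 119 119 118 117
 111]
187.2 396.0 [171 174 172 171 183 137  81 101 113 111 101  90  88 120 117 116 118 118
 117]
188.4 396.0 [170 172 171 171 183 130  83 105 114 110 101  83  97 119 116 116 117 117
 122]
189.6 396.0 [170 171 169 170 184 134  87 105 116 110 101  77  98 119 118 119 119 116
 119]
190.8 396.0 [171 170 170 171 190 126  85 107 115 108 100  68 118 120 117 119 118 116
 115]
192.0 395.8 [171 170 170 171 181 116  89 108 116 107  99  67 118 119 116 116 116 113
 145]
193.2 395.8 [169 168 169 171 169 103  92 109 116 105  97  66 118 119 118 117 116 110
 181]
194.4 395.8 [173 173 170 170 170  96  99 115 117 105  97  73 115 116 117 117 115 106
 180]
195.6 396.4 [173 172 171 173 170 124  71  68  85  84  64  96 118 117 116 117 113 113
 178]
```

```bash
python3 -m jog '{"claw":[1,1,1,1,1],"linear":[[0.005,-0.016,0],[0.013,-0.044,0],[0.022,-0.076,0],[0.032,-0.108,0],[0.04,-0.135,0]],"twist":[[0,0,0],[0,0,0],[0,0,0],[0,0,0],[0,0,0]]}'
python3 -m jog '{"claw":[1,1,1,1,1],"linear":[[0.009,-0.03,0],[0.017,-0.058,0],[0.023,-0.078,0],[0.026,-0.089,0],[0.0272,-0.0928,0]],"twist":[[0,0,-6],[0,0,-12],[0,0,-18],[0,0,-24],[0,0,-29.9]]}'
python3 -m jog '{"claw":[1,1,1,1,1],"linear":[[0,0,0.015],[0,0,0.035],[0,0,0.05],[0,0,0.058],[0,0,0.06]],"twist":[[0,0,0],[0,0,0],[0,0,0],[0,0,0],[0,0,0]]}'
python3 -m jog '{"claw":[1,1,1,1],"linear":[[0,0,0],[0,0,0],[0,0,0],[0,0,0]],"twist":[[0,0,0],[0,0,0],[0,0,0],[0,0,0]]}'
python3 - <<'E'
from h import *
s=save("side","side3");t=save("top","top3")
a=cv2.resize(s[215:295,310:390],(400,400),interpolation=cv2.INTER_CUBIC);b=cv2.resize(t[245:305,300:360],(400,400))
cv2.imwrite("pics/m3.png",np.hstack([a,b])[:,:,::-1]);st=r.get_state();print(st["eef_pos"],st["eef_rot"],st["contact_force"],st["wrist_torque"])
p=st["eef_pos"]
for h in(0,6,28,50): print(h,np.round(proj("side",(p[0],p[1],p[2]-78.25+h)),2))
print(proj("side",(442,-47.3,31)))
E
```

```text
clock: 4.22
eef_pos: [430.1, -141.5, 183.1]
eef_rot: [[0.986, 0.165, -0.002], [0.165, -0.986, 0.002], [-0.002, -0.002, -1.0]]
contact_force: [0.5, -0.2, -2.5]
gripper_width: 29.4
gripper_force: 59.3
clock: 4.63
eef_pos: [441.5, -45.3, 183.2]
eef_rot: [[0.767, 0.641, -0.002], [0.641, -0.767, 0.002], [-0.001, -0.003, -1.0]]
contact_force: [-0.1, -0.0, -3.0]
gripper_width: 29.2
gripper_force: 59.3
clock: 5.05
eef_pos: [440.8, -47.1, 122.2]
eef_rot: [[0.772, 0.635, -0.004], [0.635, -0.772, 0.002], [-0.002, -0.004, -1.0]]
contact_force: [0.2, -0.2, -1.8]
gripper_width: 29.4
gripper_force: 59.2
clock: 5.38
eef_pos: [443.0, -48.0, 125.1]
eef_rot: [[0.772, 0.635, 0.002], [0.635, -0.772, -0.001], [0.001, 0.001, -1.0]]
contact_force: [0.1, -0.1, -3.3]
gripper_width: 29.3
gripper_force: 59.2
[442.77798264 -47.86965383 124.92111857] [[ 7.72232749e-01  6.35338521e-01  1.24315689e-03]
 [ 6.35339402e-01 -7.72232873e-01 -4.83999135e-04]
 [ 6.52503325e-04  1.16358654e-03 -9.99999110e-01]] [ 0.0087443  -0.73316987 -2.53878596] [0.02517195 0.02465879 0.02477889]
0 [348.57 261.89]
6 [348.72 259.3 ]
28 [349.27 249.66]
50 [349.84 239.82]
(np.float64(348.4442142840013), np.float64(268.8161584869962))
```

View pics/m3.png

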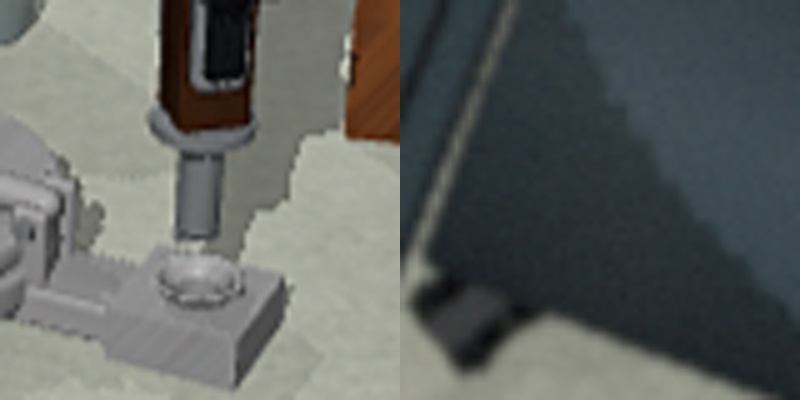

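Left panel: the driver tip, at (197,238), is just above the mouth centred near (200,274), within about 1–2 mm. The top view is blocked by the arm. I'll correct by about 1 mm and feel my way down.

```bash
python3 -m jog '{"claw":[1,1,1,1,1],"linear":[[-0.0009,-0.0007,0.005],[-0.0009,-0.0007,0.01],[-0.0009,-0.0007,0.014],[-0.0009,-0.0007,0.016],[-0.0009,-0.0007,0.016]],"twist":[[0,0,0],[0,0,0],[0,0,0],[0,0,0],[0,0,0]]}'
python3 -m jog '{"claw":[1,1,1,1,1],"linear":[[0,0,0.002],[0,0,0.004],[0,0,0.006],[0,0,0.007],[0,0,0.007]],"twist":[[0,0,0],[0,0,0],[0,0,0],[0,0,0],[0,0,0]]}'
python3 -c "
from h import *
s=r.get_state();print(s['eef_pos'],s['contact_force'],s['wrist_torque'])"
```

```text
clock: 5.9
eef_pos: [440.7, -47.5, 107.5]
eef_rot: [[0.772, 0.635, -0.002], [0.635, -0.772, 0.001], [-0.001, -0.001, -1.0]]
contact_force: [0.4, 0.3, -3.3]
gripper_width: 29.6
gripper_force: 59.3
clock: 6.32
eef_pos: [441.1, -47.7, 101.1]
eef_rot: [[0.772, 0.635, -0.0], [0.635, -0.772, 0.0], [-0.0, -0.0, -1.0]]
contact_force: [0.3, -0.2, -2.9]
gripper_width: 29.2
gripper_force: 59.3
[441.08739573 -47.67287692 101.07326782] [ 0.34163984 -0.21151179 -2.86900001] [-0.01196125 -0.02852419 -0.00018939]
```

```bash
python3 -m jog '{"claw":[1,1,1,1,1],"linear":[[0,0,0.002],[0,0,0.004],[0,0,0.005],[0,0,0.005],[0,0,0.005]],"twist":[[0,0,0],[0,0,0],[0,0,0],[0,0,0],[0,0,0]]}'
python3 -m jog '{"claw":[1,1,1,1,1],"linear":[[0,0,0.001],[0,0,0.002],[0,0,0.002],[0,0,0.002],[0,0,0.002]],"twist":[[0,0,0],[0,0,0],[0,0,0],[0,0,0],[0,0,0]]}'
python3 -m jog '{"claw":[1,1,1,1],"linear":[[0,0,0.001],[0,0,0.001],[0,0,0.001],[0,0,0.001]],"twist":[[0,0,0],[0,0,0],[0,0,0],[0,0,0]]}'
```

```text
clock: 6.73
eef_pos: [441.2, -47.7, 96.2]
eef_rot: [[0.772, 0.635, -0.0], [0.635, -0.772, 0.0], [-0.0, -0.0, -1.0]]
contact_force: [-0.1, 0.2, -3.0]
gripper_width: 29.4
gripper_force: 59.3
clock: 7.15
eef_pos: [441.2, -47.7, 94.3]
eef_rot: [[0.772, 0.635, -0.0], [0.635, -0.772, 0.0], [-0.0, -0.0, -1.0]]
contact_force: [0.4, -0.2, -2.8]
gripper_width: 29.6
gripper_force: 59.3
clock: 7.48
eef_pos: [441.1, -47.7, 93.2]
eef_rot: [[0.772, 0.635, -0.0], [0.635, -0.772, 0.0], [-0.0, -0.0, -1.0]]
contact_force: [-0.2, 0.8, -2.4]
gripper_width: 29.1
gripper_force: 59.3
```

```bash
python3 -m jog '{"claw":[1,1,1,1],"linear":[[0,0,0.001],[0,0,0.001],[0,0,0.001],[0,0,0.001]],"twist":[[0,0,0],[0,0,0],[0,0,0],[0,0,0]]}' | egrep 'pos|contact'
python3 -m jog '{"claw":[1,1,1,1],"linear":[[0,0,0.001],[0,0,0.001],[0,0,0.001],[0,0,0.001]],"twist":[[0,0,0],[0,0,0],[0,0,0],[0,0,0]]}'| egrep 'pos|contact'
python3 -m jog '{"claw":[1,1,1,1],"linear":[[0,0,0.001],[0,0,0.001],[0,0,0.001],[0,0,0.001]],"twist":[[0,0,0],[0,0,0],[0,0,0],[0,0,0]]}'| egrep 'pos|contact'
```

```text
eef_pos: [441.1, -47.6, 92.2]
contact_force: [0.4, 0.1, -2.9]
eef_pos: [441.1, -47.7, 91.2]
contact_force: [-0.6, 0.8, -3.3]
eef_pos: [441.1, -47.6, 90.2]
contact_force: [-1.2, 0.6, -2.7]
```

Blade is at about z = 12, so about 4 mm into the slot, with no force felt. I'll continue in small steps to the bottom.

```bash
python3 -m jog '{"claw":[1,1,1,1],"linear":[[0,0,0.0007],[0,0,0.0007],[0,0,0.0007],[0,0,0.0007]],"twist":[[0,0,0],[0,0,0],[0,0,0],[0,0,0]]}' | egrep 'pos|contact'
python3 -m jog '{"claw":[1,1,1,1],"linear":[[0,0,0.0005],[0,0,0.0005],[0,0,0.0005],[0,0,0.0005]],"twist":[[0,0,0],[0,0,0],[0,0,0],[0,0,0]]}'| egrep 'pos|contact'
python3 -m jog '{"claw":[1,1,1,1],"linear":[[0,0,0.0005],[0,0,0.0005],[0,0,0.0005],[0,0,0.0005]],"twist":[[0,0,0],[0,0,0],[0,0,0],[0,0,0]]}'| egrep 'pos|contact'
python3 -c "
from h import *
s=r.get_state();print(s['eef_pos'],s['eef_rot'],s['wrist_torque'])"
```

```text
eef_pos: [441.2, -47.7, 89.6]
contact_force: [-0.5, 1.7, -2.6]
eef_pos: [441.2, -47.7, 89.2]
contact_force: [-1.4, 1.9, -1.2]
eef_pos: [441.3, -47.7, 88.9]
contact_force: [-2.8, 1.5, 4.5]
[441.2824965  -47.69765155  88.93582392] [[ 7.72204662e-01  6.35373832e-01  2.30390153e-04]
 [ 6.35373855e-01 -7.72204676e-01 -4.03932357e-05]
 [ 1.52243549e-04  1.77575725e-04 -9.99999973e-01]] [ 0.61311476  0.69333657 -0.01472117]
```

```bash
python3 -m jog '{"claw":[1,1,1,1],"linear":[[-0.0001,-0.0004,0],[-0.0002,-0.0006,0],[-0.0002,-0.0006,0],[-0.0002,-0.0006,0]],"twist":[[0,0,0],[0,0,0],[0,0,0],[0,0,0]]}' | egrep 'pos|contact'
python3 - <<'E'
from h import *
s=save("side","side4")
cv2.imwrite("pics/m4.png",cv2.resize(s[205:295,300:400],(800,600),interpolation=cv2.INTER_CUBIC)[:,:,::-1]) if 0 else cv2.imwrite("pics/m4.png",cv2.resize(s[205:295,300:390],(600,600),interpolation=cv2.INTER_CUBIC)[:,:,::-1])
st=r.get_state();print(st["eef_pos"],st["contact_force"],st["wrist_torque"],st["clock"])
p=st["eef_pos"]
for h in(18,50,126): print(h,np.round(proj("side",(p[0],p[1],p[2]-78.25+h)),2))
E
```

```text
eef_pos: [441.2, -47.6, 88.9]
contact_force: [-1.5, 2.1, 4.6]
[441.15473094 -47.61927011  88.93794184] [-3.58121129  2.13308947  5.20642492] [0.42161661 0.52296942 0.05697941] 9.8667
18 [348.84 269.82]
50 [349.64 256.05]
126 [351.64 221.61]
```

View pics/m4.png

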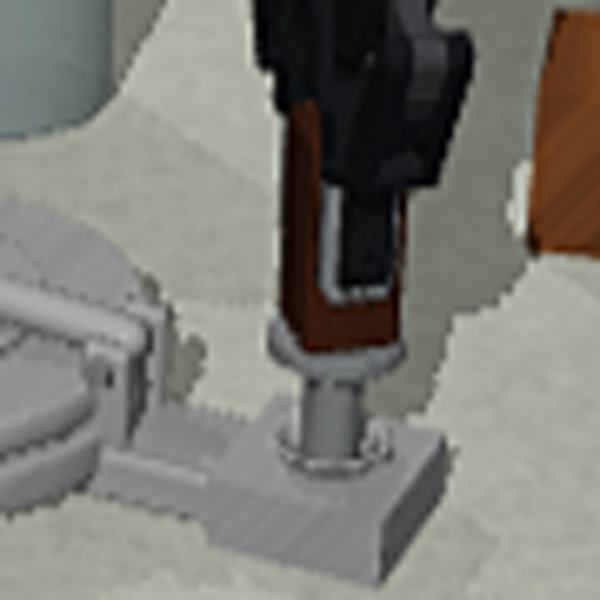

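Picture: the shank, at (328,415), stands in the mouth, which spans 275–392. It looks upright, with the collar about 30 mm above the lug, which is right for full depth. I'll relieve the small side load and then turn.

```bash
python3 -m jog '{"claw":[1,1,1,1],"linear":[[-0.0001,-0.0003,-0.0003],[-0.0003,-0.0006,-0.0003],[-0.0004,-0.0008,-0.0003],[-0.0004,-0.0008,-0.0003]],"twist":[[0,0,0],[0,0,0],[0,0,0],[0,0,0]]}' | egrep 'pos|contact'
python3 -c "
from h import *
s=r.get_state();print(s['eef_pos'],s['eef_rot'][:,2],s['contact_force'],s['wrist_torque'])"
```

```text
eef_pos: [440.8, -47.5, 89.1]
contact_force: [0.7, 0.0, 0.0]
[440.82359112 -47.47001111  89.0985608 ] [ 2.01374442e-03 -8.30010794e-04 -9.99997628e-01] [0.73094589 0.03300831 0.0116006 ] [-0.03122126 -0.40509715 -0.04644422]
```

```bash
python3 -m jog '{"claw":[1,1,1,1,1],"linear":[[0,0,0],[0,0,0.0001],[0,0,0.0002],[0,0,0.0003],[0,0,0.0004]],"twist":[[0,0,4],[0,0,8],[0,0,12],[0,0,16],[0,0,20]]}' 
python3 -c "
from h import *
s=r.get_state();print(s['eef_pos'],s['eef_rot'][:,2],s['contact_force'],s['wrist_torque'])"
```

```text
clock: 10.62
eef_pos: [440.6, -47.3, 88.7]
eef_rot: [[0.944, 0.33, 0.001], [0.33, -0.944, -0.001], [0.001, 0.001, -1.0]]
contact_force: [1.6, 0.2, 1.7]
gripper_width: 29.6
gripper_force: 59.4
[440.5527009  -47.30298552  88.72362151] [ 1.35794339e-03 -5.55417201e-04 -9.99998924e-01] [1.64089077 0.18652603 1.65956966] [ 0.13408531 -0.19677068  0.08980383]
```

```bash
python3 -m jog '{"claw":[1,1,1,1,1],"linear":[[0.0001,0,0.0001],[0.0002,0,0.0002],[0.0002,0,0.0003],[0.0002,0,0.0004],[0.0002,0,0.0005]],"twist":[[0,0,4],[0,0,8],[0,0,12],[0,0,16],[0,0,20]]}' | egrep 'pos|rot|contact'
python3 -c "
from h import *
s=r.get_state();print(s['contact_force'],s['wrist_torque'])"
python3 -m jog '{"claw":[1,1,1,1,1],"linear":[[0,0,0.0001],[0,0,0.0002],[0,0,0.0003],[0,0,0.0004],[0,0,0.0005]],"twist":[[0,0,4],[0,0,8],[0,0,12],[0,0,16],[0,0,20]]}' | egrep 'pos|rot|contact'
python3 -c "
from h import *
s=r.get_state();print(s['eef_rot'][:,2],s['contact_force'],s['wrist_torque'])"
```

```text
eef_pos: [440.6, -47.5, 88.2]
eef_rot: [[1.0, -0.013, 0.001], [-0.013, -1.0, -0.001], [0.001, 0.001, -1.0]]
contact_force: [0.4, -0.8, 0.7]
[ 0.37130331 -0.76274277  0.73439576] [-0.24494072 -0.13314061  0.07701687]
eef_pos: [440.6, -47.8, 87.6]
eef_rot: [[0.935, -0.354, 0.001], [-0.354, -0.935, -0.002], [0.001, 0.001, -1.0]]
contact_force: [-0.4, -1.8, 1.0]
[ 9.30086405e-04 -1.54851214e-03 -9.99998369e-01] [-0.35225484 -1.79794541  0.99338704] [-0.57742833 -0.08340123  0.1003104 ]
```

```bash
python3 -m jog '{"claw":[1,1,1,1,1],"linear":[[0,0.0001,0.0001],[0.0001,0.0002,0.0002],[0.0001,0.0002,0.0003],[0.0001,0.0002,0.0004],[0.0001,0.0002,0.0005]],"twist":[[0,0,4],[0,0,8],[0,0,12],[0,0,16],[0,0,20]]}' | egrep 'pos|rot|contact'
python3 -m jog '{"claw":[1,1,1,1,1],"linear":[[0,0,0.0001],[0,0,0.0002],[0,0,0.0003],[0,0,0.0004],[0,0,0.0004]],"twist":[[0,0,4],[0,0,8],[0,0,12],[0,0,16],[0,0,17.5]]}' | egrep 'pos|rot|contact'
python3 -m jog '{"claw":[1,1,1],"linear":[[0,0,0],[0,0,0],[0,0,0]],"twist":[[0,0,0],[0,0,0],[0,0,0]]}' | egrep 'pos|rot|contact'
python3 -c "
from h import *
s=r.get_state();print(s['eef_rot'][:,2],s['contact_force'],s['wrist_torque'],s['joint_positions'])"
```

```text
eef_pos: [440.4, -48.0, 87.1]
eef_rot: [[0.758, -0.652, 0.001], [-0.652, -0.758, -0.002], [0.001, 0.001, -1.0]]
contact_force: [-0.2, -2.5, 1.7]
eef_pos: [440.2, -48.1, 86.6]
eef_rot: [[0.527, -0.85, 0.0], [-0.85, -0.527, -0.002], [0.002, 0.001, -1.0]]
contact_force: [-1.4, -3.6, 0.3]
eef_pos: [440.1, -47.9, 86.6]
eef_rot: [[0.53, -0.848, -0.0], [-0.848, -0.53, -0.001], [0.001, 0.001, -1.0]]
contact_force: [-1.1, -3.9, 0.6]
[-9.89116330e-05 -1.24231516e-03 -9.99999223e-01] [-1.13566522 -3.86662487  0.56955905] [-1.17847334  0.26618876  0.0415699 ] [-2.06451923e+01  1.31527048e+01  1.13262997e+02 -8.52757290e-02
  5.35645350e+01  1.27380393e+02]
```

```bash
python3 -m jog '{"claw":[1,1,1,1,1],"linear":[[0.0002,0.0001,0],[0.0002,0.0002,0],[0.0003,0.0002,-0.001],[0.0003,0.0002,-0.003],[0.0003,0.0002,-0.006]],"twist":[[0,0,-3],[0,0,-5],[0,0,-5],[0,0,-5],[0,0,-5]]}' | egrep 'pos|rot|contact'
python3 -m jog '{"claw":[1,1,1,1,1],"linear":[[0,0,-0.006],[0,0,-0.015],[0,0,-0.03],[0,0,-0.05],[0,0,-0.075]],"twist":[[0,0,0],[0,0,0],[0,0,0],[0,0,0],[0,0,0]]}' | egrep 'pos|rot|contact|width'
python3 -m jog '{"claw":[1,1,1,1,1],"linear":[[0,0,-0.015],[0,0,-0.015],[0,0,-0.015],[0,0,-0.015],[0,0,-0.015]],"twist":[[0,0,-7],[0,0,-14],[0,0,-21],[0,0,-28],[0,0,-35]]}' | egrep 'pos|rot|contact|width'
```

```text
eef_pos: [440.0, -47.5, 92.4]
eef_rot: [[0.6, -0.8, -0.0], [-0.8, -0.6, 0.0], [-0.0, 0.0, -1.0]]
contact_force: [0.8, -2.7, -4.1]
eef_pos: [438.4, -46.3, 167.9]
eef_rot: [[0.601, -0.799, -0.004], [-0.799, -0.601, 0.003], [-0.004, 0.002, -1.0]]
contact_force: [1.5, 0.2, -2.6]
gripper_width: 29.0
eef_pos: [439.4, -46.6, 183.4]
eef_rot: [[0.953, -0.304, -0.001], [-0.304, -0.953, 0.001], [-0.001, -0.001, -1.0]]
contact_force: [0.2, 0.3, -2.4]
gripper_width: 29.4
```

```bash
python3 -m jog '{"claw":[1,1,1,1,1],"linear":[[0.003,0.016,0],[0.009,0.044,0],[0.0155,0.076,0],[0.022,0.108,0],[0.028,0.137,0]],"twist":[[0,0,0],[0,0,0],[0,0,0],[0,0,0],[0,0,0]]}' | egrep 'pos|contact'
python3 -m jog '{"claw":[1,1,1,1,1],"linear":[[0.006,0.03,0],[0.012,0.06,0],[0.0165,0.081,0],[0.019,0.092,0],[0.0197,0.0964,0]],"twist":[[0,0,-6],[0,0,-12],[0,0,-18],[0,0,-24],[0,0,-27.2]]}' | egrep 'pos|contact'
python3 -m jog '{"claw":[1,1,1,1,1],"linear":[[0,0,0],[0,0,0],[0,0,0],[0,0,0],[0,0,0]],"twist":[[0,0,0],[0,0,0],[0,0,0],[0,0,0],[0,0,0]]}' | egrep 'pos|rot|contact'
python3 - <<'E'
from h import *
t=save("top","top5");s=save("side","side5")
a=cv2.resize(t[260:290,311:351],(400,300),interpolation=cv2.INTER_CUBIC);b=cv2.resize(s[140:215,350:450],(400,300),interpolation=cv2.INTER_CUBIC)
cv2.imwrite("pics/m5.png",np.hstack([a,b])[:,:,::-1]);st=r.get_state();print(st["eef_pos"],st["clock"])
p=st["eef_pos"]
for h in(0,6,28,50): print(h,np.round(proj("side",(p[0],p[1],p[2]-78.25+h)),2))
E
```

```text
eef_pos: [423.6, -187.0, 183.4]
contact_force: [0.7, -0.5, -2.6]
eef_pos: [412.6, -285.6, 183.2]
contact_force: [0.4, 0.5, -2.4]
eef_pos: [413.2, -283.4, 182.8]
eef_rot: [[0.987, 0.159, -0.0], [0.159, -0.987, 0.0], [0.0, -0.0, -1.0]]
contact_force: [0.3, 0.2, -2.8]
[ 413.23860581 -283.67665757  182.73462663] 15.1333
0 [398.87 195.92]
6 [399.12 193.51]
28 [400.05 184.54]
50 [401.01 175.4 ]
```

View pics/m5.png

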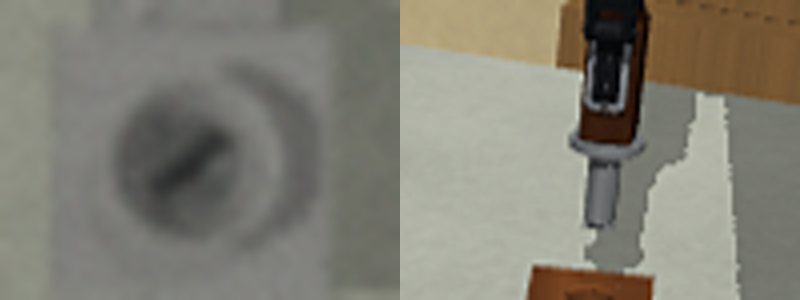

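Slot now runs from (152,190) to (228,132), against (157,122) to (220,200) before, so it has turned about 91° clockwise. The driver hangs upright over its block. I'll lower it in.

```bash
python3 -m jog '{"claw":[1,1,1,1,1],"linear":[[0.0006,0,0.01],[0.0006,0,0.025],[0.0006,0,0.045],[0.0006,0,0.065],[0.0006,0,0.08]],"twist":[[0,0,0],[0,0,0],[0,0,0],[0,0,0],[0,0,0]]}' | egrep 'pos|contact'
python3 -m jog '{"claw":[1,1,1,1,1],"linear":[[0,0,0.006],[0,0,0.01],[0,0,0.011],[0,0,0.011],[0,0,0.011]],"twist":[[0,0,0],[0,0,0],[0,0,0],[0,0,0],[0,0,0]]}' | egrep 'pos|contact'
python3 -m jog '{"claw":[1,1,1,1],"linear":[[0,0,0.001],[0,0,0.001],[0,0,0.001],[0,0,0.001]],"twist":[[0,0,0],[0,0,0],[0,0,0],[0,0,0]]}' | egrep 'pos|contact'
```

```text
eef_pos: [413.1, -283.3, 100.5]
contact_force: [0.4, -0.2, -2.4]
eef_pos: [414.2, -284.7, 92.4]
contact_force: [0.1, -1.2, -3.5]
eef_pos: [413.8, -284.3, 90.9]
contact_force: [0.1, 0.4, -2.8]
```

```bash
python3 -m jog '{"claw":[1,1,1,1],"linear":[[0,0,0.0006],[0,0,0.0006],[0,0,0.0006],[0,0,0.0006]],"twist":[[0,0,0],[0,0,0],[0,0,0],[0,0,0]]}' | egrep 'pos|contact'
python3 -m jog '{"claw":[1,1,1,1],"linear":[[0,0,0.0005],[0,0,0.0005],[0,0,0.0005],[0,0,0.0005]],"twist":[[0,0,0],[0,0,0],[0,0,0],[0,0,0]]}' | egrep 'pos|contact'
```

```text
eef_pos: [413.8, -284.3, 90.3]
contact_force: [-0.2, -0.4, 0.7]
eef_pos: [413.8, -284.3, 90.2]
contact_force: [-1.9, 1.2, 4.7]
```

```bash
python3 -m jog '{"claw":[0.55,0.4,0.2,0,0],"linear":[[0,0,0],[0,0,0],[0,0,0],[0,0,0],[0,0,0]],"twist":[[0,0,0],[0,0,0],[0,0,0],[0,0,0],[0,0,0]]}'
python3 -m jog '{"claw":[0,0,0,0,0],"linear":[[0,0,0],[0,0,0],[0,0,0],[0,0,-0.01],[0,0,-0.03]],"twist":[[0,0,0],[0,0,0],[0,0,0],[0,0,0],[0,0,0]]}'
python3 -m jog '{"claw":[0,0,0,0,0],"linear":[[0,0,-0.025],[0,0,-0.06],[0,0,-0.09],[0,0,-0.115],[0,0,-0.12]],"twist":[[0,0,0],[0,0,0],[0,0,0],[0,0,0],[0,0,0]]}'
python3 -m jog '{"claw":[0,0,0,0,0],"linear":[[-0.02,0.03,0],[-0.05,0.06,0],[-0.08,0.09,0],[-0.1,0.12,0],[-0.11,0.13,0]],"twist":[[0,0,0],[0,0,0],[0,0,0],[0,0,0],[0,0,0]]}'
python3 - <<'E'
from h import *
t=save("top","top6");s=save("side","side6")
b=cv2.resize(s[165:255,340:460],(400,300),interpolation=cv2.INTER_CUBIC);a=cv2.resize(t[260:320,408:488],(400,300),interpolation=cv2.INTER_CUBIC)
full=np.hstack([cv2.resize(t,(400,300)),cv2.resize(s,(400,300))])
cv2.imwrite("pics/m6.png",np.vstack([np.hstack([a,b]),full])[:,:,::-1])
E
```

```text
clock: 17.38
eef_pos: [413.7, -284.1, 89.4]
eef_rot: [[0.987, 0.159, -0.0], [0.159, -0.987, 0.0], [-0.0, -0.0, -1.0]]
contact_force: [-0.4, -0.5, -1.0]
gripper_width: 83.7
gripper_force: 0.0
clock: 17.8
eef_pos: [412.4, -282.8, 118.2]
eef_rot: [[0.987, 0.159, -0.004], [0.159, -0.987, 0.004], [-0.003, -0.004, -1.0]]
contact_force: [-0.2, -0.8, -0.6]
gripper_width: 85.3
gripper_force: 0.0
clock: 18.22
eef_pos: [415.3, -285.8, 245.3]
eef_rot: [[0.987, 0.159, 0.006], [0.159, -0.987, -0.007], [0.005, 0.008, -1.0]]
contact_force: [1.5, 0.7, 0.8]
gripper_width: 85.7
gripper_force: 0.0
clock: 18.63
eef_pos: [323.3, -433.9, 239.3]
eef_rot: [[0.988, 0.156, -0.001], [0.156, -0.988, -0.002], [-0.001, 0.002, -1.0]]
contact_force: [-0.0, 0.2, -0.5]
gripper_width: 85.4
gripper_force: 0.0
```

View pics/m6.png

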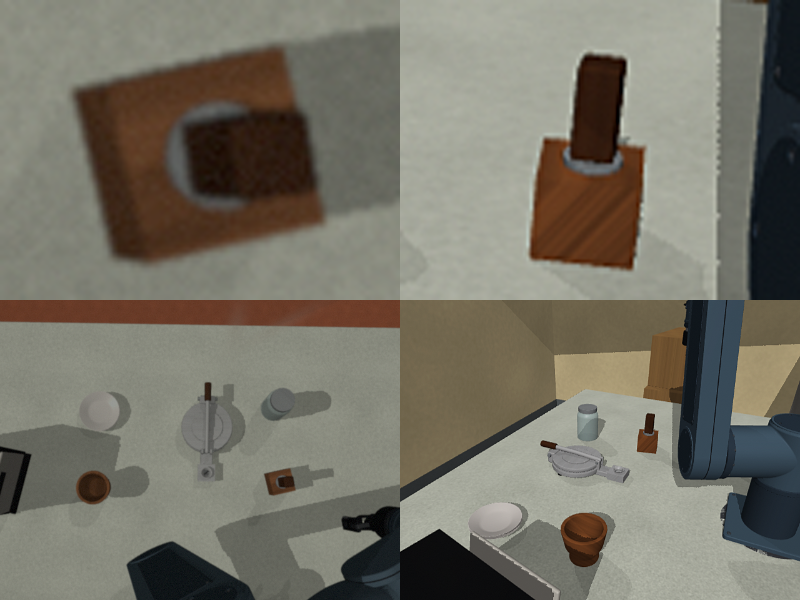

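The driver stands upright in its block as at the start, and the other things are unmoved. I'll do one quick numeric check of the slot turn, and hand in if it's good.

```bash
python3 - <<'E'
from h import *
A=[]
for n in("top0","top6"):
    g=cv2.cvtColor(cv2.imread("pics/%s.png"%n),cv2.COLOR_BGR2GRAY)[260:290,311:351]
    g=cv2.GaussianBlur(cv2.resize(g,(400,300),interpolation=cv2.INTER_CUBIC),(0,0),5).astype(float)
    y,x=np.mgrid[:300,:400]; m=(x-190)**2+(y-161)**2<50**2
    w=np.where(m,np.clip(np.percentile(g[m],25)-g,0,None),0); cx,cy=(w*x).sum()/w.sum(),(w*y).sum()/w.sum()
    c=np.array([[(w*(x-cx)**2).sum(),(w*(x-cx)*(y-cy)).sum()],[0,(w*(y-cy)**2).sum()]]);c[1,0]=c[0,1]
    v=np.linalg.eigh(c)[1][:,1]; A.append(np.degrees(np.arctan2(v[1],v[0]))%180)
d=(A[1]-A[0])%180; print(A,d)
if 82<d<98: print(r.hand_in())
E
```

```text
[np.float64(53.15819891660121), np.float64(139.79766529196078)] 86.63946637535958
the job is handed in; nothing more can be done
None
```

The job is handed in at about 19 s of the 72 s allowed: the screw is turned about a quarter turn clockwise (87–92° by the camera), the felt downward push stayed under about 1 kg, and the driver is back upright in its block with the jar, mortar and saucers unmoved.

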